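Pin the hand-rest bar to the carving board

ROBOT

A 6-joint arm with a two-finger parallel gripper is mounted at the origin on the work surface. World frame = base frame: x ahead of the robot, y to its left, z up, the work surface at z = 0. Lengths are in mm, angles in rad, forces in N, time in s.
With the tool pointing down it reaches from about 275 to 750 mm from the base axis. Payload 10.2 kg.
Tool frame: the origin (TCP) lies where the fingers leave the gripper's body, on its centre line; the fingertips stand 73 mm ahead of it and the grasp point (between the pads) lies 54 mm ahead of it; z points along the fingers, y is the line along which they close (so a half turn about z gives the same grasp; the last joint's range is limited). The gripper opens to 85 mm and grips with 20 to 120 N. Pads are 22 mm wide; open, the fingers measure 114 mm over their backs; the gripper's body (76 mm by 85 mm) begins 54 mm behind the grasp point. The pads swing forward as they close: fully open they stand 13 mm farther back than shut.
Start: joints at [-1.565, 0.313, 1.498, -0, 1.331, -0.223], TCP at [119.061, -511.328, 303.894] pointing down, gripper open.
Joint ranges: [-2.94, 2.94], [-0.97, 2.17], [0.19, 2.56], [-1.23, 4.37], [0.02, 3.11], [-2.88, 2.88]. Speed limits (rad/s): [2.39, 2.39, 3.01, 3.14, 3.14, 3.14].

INTERFACE

Orientations are given as a unit quaternion [w, x, y, z].
In Python, from rig import ctrl gives the robot as it stands.
- The arm moves only by the shell command python3 -m creep 'ROWS' [OPENING] [FORCE]. ROWS is JSON, a list that holds one entry, the list of rows, each a list of 6 numbers: the shift along the world's x, y, z in units of 25 mm (1.0 is 25 mm), then the turn, a rotation vector about the world's x, y, z in units of 5 degrees (1.0 is 5 degrees). In form: [[[x, y, z, ax, ay, az], ...]]. A call has 1 to 20 rows; each row is the pose to reach, as a shift and turn from the pose commanded when the call began; what a row does not reach only later rows make up. A row lasts 1/12 s, in which the tool goes at most 41.7 mm and 7.16 degrees, less where a joint would pass 70% of its speed; a pose out of reach is approached as far as the arm can. A call with a gripper value outside its range is refused whole. OPENING is the finger opening in mm, from 0 to 85.4, set as the call begins (- or left out, the last holds). The fingers move at their own pace and stop on an object; FORCE is the grip in N (left out, the last holds). Time passes only in rows, so rows that repeat a pose let the fingers close. It gives the time, the measured TCP pose, the force, the opening and the grip force at its end, in the units of the state.
- ctrl.sense(): the state, without advancing time (a new reading comes with each control period).
- ctrl.capture(name): name is "scene" or "top"; returns a dict with "image" (400x640x3 uint8, red, green, blue), "fx", "fy", "cx", "cy" (pixels), "R" (3x3) and "t" (3): a world point X has camera coordinates R X + t. Camera axes: x right, y down, z forward; pixel columns grow to the right and rows downward; lengths in mm; the calibration is good to about 2 mm. A picture is of the moment at which its call begins. There is no depth.
- ctrl.finish_job(): hands the job in; it is judged then, once.
The state is a dict: "time_s": time; "joints": joint angles; "dq": joint speeds; "tau": joint torques, N m; "eef_pos": TCP position; "ee_rot": TCP orientation; "force": force on the tool from outside, world axes, zero at the start; "wrist_torque": the same for the moment, N m; "grip_width": opening from 0.0 (shut) to 1.0 (fully open); "grip_force": force on a finger pad.
Only numpy, scipy, OpenCV 4.12 (cv2) and the standard library are available. Lean on these libraries where they do the work, as an engineer would, in place of code of your own. Each camera call takes 0.05 s, during which the arm holds its last target. There are 200 camera calls.

TASK

Fit the hinged hand rest to the carving board: lay the loose wooden bar flat across the board with its brass knuckle squarely on the board's brass knuckle and its free end down in the keeper fork, then push the red-headed hinge pin down through both knuckles until its head is fully home on the bar. The pin lies in its rack and may be parked in the slanted stand to change your grip; do not disturb the ink jar, the seal block or the clay.

Things in the scene. Friction and masses are not known exactly. Their poses are not given: they have to be found in the camera images.
- bar_grip (a point): The loose hand-rest bar, at its centre, half-way up; balance point about 15 mm towards the knuckle. Pale wooden bar 24 mm wide (local x), 25 mm thick (z, up), lying flat on the bench, long axis local y. Wood from y = -115 to +80 mm; at +y a round brass knuckle, 44 mm across, 25 mm thick, with a vertical hole 12 mm in diameter. About 0.2 kg.
- bar_eye (a point): Centre of the hole of the bar's brass knuckle, at the level of the bar's underside; 100 mm along +y from the bar's centre. The hole goes right through (25 mm). Axes as the bar's.
- bar_end (a point): Point on the bar's underside, on its centre line, 90 mm along -y from the bar's centre (25 mm short of the free end): the part that lies in the keeper fork. Axes as the bar's.
- pin_grip (a point): The loose hinge pin, at the centre of its red cylindrical wooden head (20 mm diameter, 44 mm long). Local x runs along the pin from head to tip; a steel shank 10 mm in diameter and 62 mm long follows the head, its last 10 mm tapering to a 4 mm nose. 45 g. It starts lying level in its rack.
- pin_collar (a point): On the pin's axis at the underside of the head, where the shank begins; 22 mm along local +x from the head's centre. Axes as the pin's.
- pin_tip (a point): The tip of the pin, 62 mm along local x from the head's underside. Axes as the pin's.
- board_knuckle (a point): Centre of the mouth (top, 55 mm above the bench) of the board's fixed brass knuckle: 44 mm across, vertical hole 12 mm in diameter, 43 mm deep. A spring ball 15 mm down presses sideways on the pin with about 5 N: a pin let go stops about halfway in, its head 17 mm above the bar, and must be pushed the rest of the way with some 4 to 8 N; it then stays. Local y: from keeper to knuckle; z up.
- board: The fixed carving board, 80 (local x) by 260 (y) by 12 mm, pale wood; origin at the centre of its underside, on the bench. Knuckle at y = +100 mm, keeper fork at y = -90 mm; between them a low wooden block being carved, 50 by 70 mm, top 28 mm above the bench.
- keeper (a point): The floor (55 mm above the bench, level with the knuckle's mouth) of the wooden keeper fork on the board, 190 mm along local -y from the knuckle; 30 mm long (y). Its two cheeks stand 18 mm higher, 31 mm apart (local x); the bar's free end lies between them and sticks out beyond. Axes as the board's.
- rack_center (a point): Fixed wooden rack in which the pin starts: base 66 (x) by 60 by 10 mm, two notched posts 20 mm wide, 42 mm apart along x, tops 49 mm above the bench. This point lies midway between the posts on the lying pin's axis, 45 mm above the bench. The pin's tip points to local +x; its head overhangs at -x, free all round (head centre at x = -53 mm).
- stand_mouth (a point): Centre of the mouth of the fixed slanted stand: dark steel socket (28 mm outside, 13 mm bore, 34 mm deep, mouth 53 mm above the bench) on a wooden foot 80 by 60 by 14 mm, with a 39 mm high prop behind. It leans 30 degrees from upright towards local -x: into the bore is (0.5, 0, -0.866), z up. The pin can be parked in it, head up, and gripped anew.
- inkjar_mid (a point): Bystander: loose amber glass ink jar with a black cap, 46 mm diameter, 65 mm tall, standing; point half-way up.
- sealblock_mid (a point): Bystander: loose wooden seal block 34 by 34 by 75 mm, standing; point half-way up.
- clay_mid (a point): Bystander: loose lump of grey clay (hardened), 56 mm across, 42 mm tall; point half-way up.
There are look-alikes about, which are no part of the job. There is more than one size of the part that bears bar_grip; the job needs the smaller. There is more than one size of the part that bears pin_grip; the job needs the larger.

How it is judged (in metres and radians):
On the way, in this order (a step that is already met when the one before it is completed fails the run):
1. the bar lies on the board: its knuckle in line with and resting on the board's knuckle, its free end in the keeper fork (horizontal distance between bar_eye and board_knuckle below 0.004 m and z of bar_eye in the frame of board_knuckle between -0.003 and 0.003 m and horizontal distance between bar_end and keeper below 0.012 m and z of bar_end in the frame of keeper below 0.004 m), for 0.2 s.
2. the pin has passed through the bar's knuckle into the board's knuckle (all of step 1 and horizontal distance between pin_tip and board_knuckle below 0.004 m and z of pin_tip in the frame of board_knuckle below -0.006 m), for 0.1 s.
At the end, for the whole second after the job is handed in: Bar knuckle on board knuckle, holes within 4 mm, gap under 3 mm; free end in the keeper (within 12 mm of its centre, at most 4 mm above its floor); pin upright (0.07 rad) through both, within 4 mm of the axis, head within 3 mm of the bar; both at rest (all of step 1 and horizontal distance between each of pin_tip, pin_collar and board_knuckle below 0.004 m and z of pin_tip in the frame of board_knuckle below -0.034 m and z of pin_collar in the frame of bar_eye below 0.028 m and angle between the x axis of pin_tip and the z axis of board_knuckle, either way round below 0.07 rad and linear speed of each of bar, pin below 0.02 m/s); the robot touches nothing.
It fails at once if the ink jar is pushed more than 20 mm or tipped over (distance of inkjar_mid from where it was at the start of the episode above 0.02 m or angle between inkjar_mid's own z axis and vertical above 0.5 rad).
It fails at once if the wooden seal block is pushed more than 20 mm or tipped over (distance of sealblock_mid from where it was at the start of the episode above 0.02 m or angle between sealblock_mid's own z axis and vertical above 0.5 rad).
It fails at once if the lump of clay is pushed more than 20 mm or tipped over (distance of clay_mid from where it was at the start of the episode above 0.02 m or angle between clay_mid's own z axis and vertical above 0.5 rad).
It also fails if it takes over 72 s, if anything falls off the work surface, if the arm or the gripper's body presses on something with over 40 N, if the wrist force passes 120 N, or if a joint passes its speed limit or range.

## Working session

There is one attempt and no reset: what is moved stays moved. The work goes in short steps, Python scripts to look and compute and a shell command to move; the robot and the scene stay as the last step left them, time stands still between calls to the robot, and variables do not carry over. Pictures are saved under pics/ and viewed, at most 10 in all, crops included, and the job is handed in when it is done.

```bash
mkdir -p pics; ls; python3 - <<'E'
from rig import ctrl
import cv2,json
s=ctrl.sense();print({k:s[k] for k in('time_s','eef_pos','ee_rot','force','grip_width')})
import pickle
for n in('scene','top'):
    c=ctrl.capture(n);cv2.imwrite(f'pics/{n}0.png',c['image'][:,:,::-1]);pickle.dump(c,open(f'{n}0.pkl','wb'));print(n,c['fx'],c['fy'],c['cx'],c['cy'],c['R'],c['t'])
E
```

```text
pics
{'time_s': 0.0, 'eef_pos': array([ 119.04861204, -511.15805016,  303.30785499]), 'ee_rot': array([-6.74042124e-04,  9.93464971e-01,  1.14135409e-01,  7.03493405e-05]), 'force': array([ 0.47911227, -0.21450834,  0.19572776]), 'grip_width': 1.003426277576756}
scene 491.37354681789765 491.37354681789765 322.1308737312866 201.51059490021464 [[ 0.88009138  0.47471187  0.00937079]
 [ 0.39532653 -0.72169849 -0.56821495]
 [-0.26297549  0.5037856  -0.82282681]] [-452.31155573 -149.63091783 1301.86849298]
top 496.2177456070208 496.2177456070208 326.52415360936686 200.7964925552472 [[ 0.02877276 -0.9993266   0.02277019]
 [-0.99481524 -0.03085094 -0.09690649]
 [ 0.09754371 -0.01986387 -0.99503299]] [ -20.51325489  499.50692185 1424.61554131]
```

View pics/scene0.png

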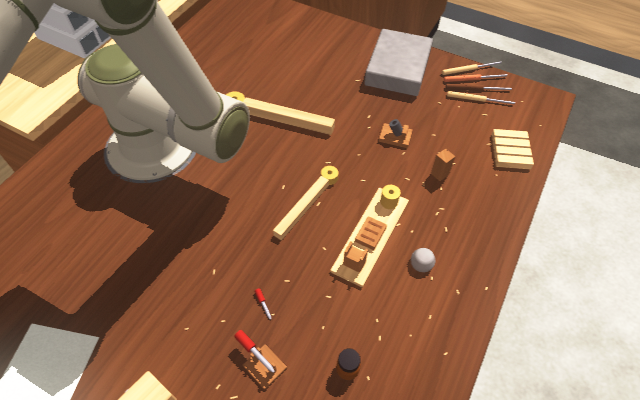

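View pics/top0.png

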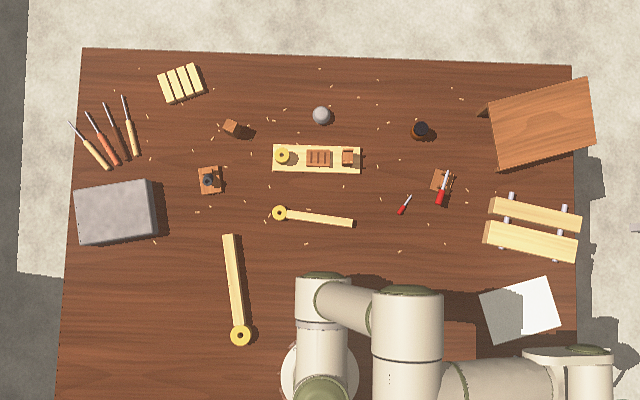

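Candidates: the bars are at top (280,213)-(355,222) and (240,335)-(231,235). The first spans about 75 px, roughly 215 mm, so it is the smaller one that fits. The pins are at top (404,204), small and lying on the bench, and (443,187), larger and lying in the rack. The second is the one I need. I'll confirm both in an enlarged crop.

```bash
python3 - <<'E'
import cv2
a=cv2.imread('pics/top0.png')
r=lambda im,x,y,w,h,s:cv2.resize(im[y:y+h,x:x+w],None,fx=s,fy=s,interpolation=cv2.INTER_CUBIC)
import numpy as np
o=np.zeros((600,800,3),np.uint8)
A=r(a,266,138,100,95,6);o[:570,:600]=A
B=r(a,425,160,33,50,6);o[:300,600:798]=B
C=r(a,193,160,33,40,6);o[300:540,600:798]=C
cv2.imwrite('pics/c1.png',o)
b=cv2.imread('pics/scene0.png')
o=np.zeros((600,800,3),np.uint8)
o[:520,:560]=r(b,270,160,140,130,4)
o[:240,560:800]=r(b,230,325,60,60,4)
o[240:400,560:760]=r(b,375,115,50,40,4)
cv2.imwrite('pics/c2.png',o)
E
```

```text
(no output)
```

View pics/c1.png

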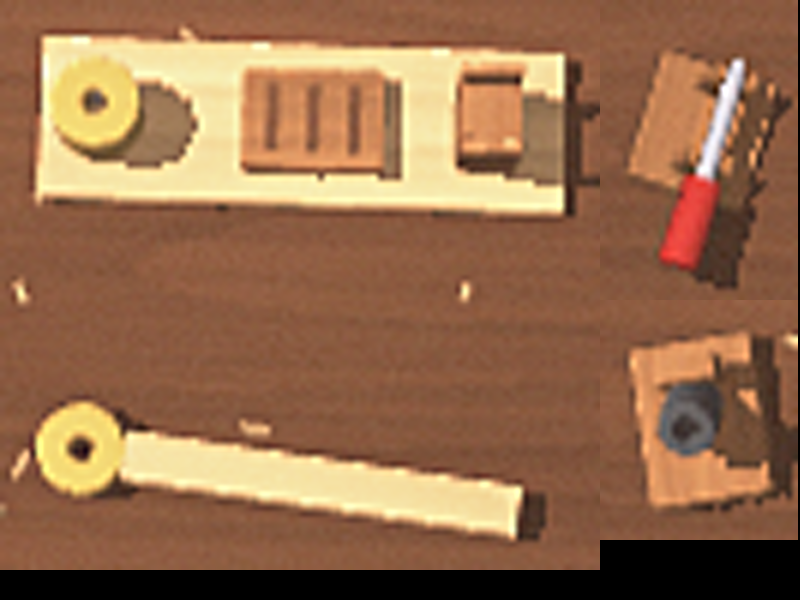

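View pics/c2.png

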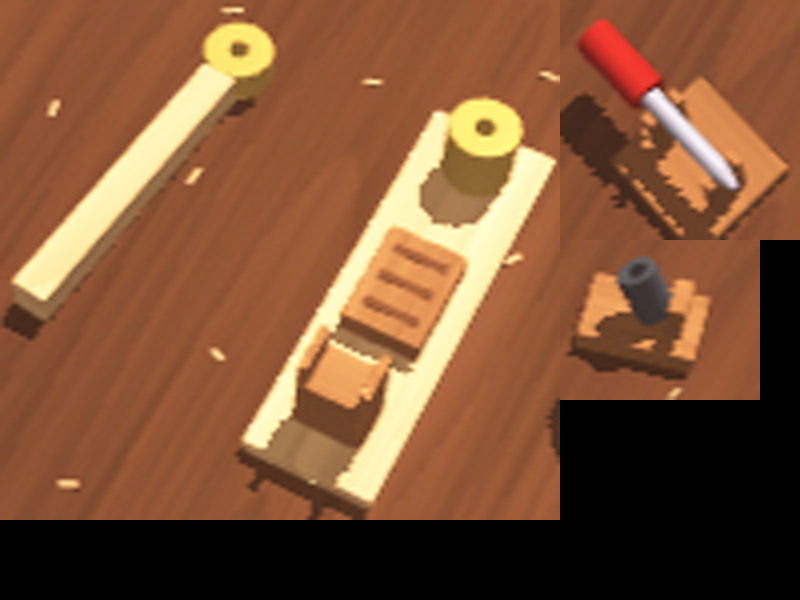

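```bash
cat >h.py <<'E'
import numpy as np,pickle
C={n:pickle.load(open(f'{n}0.pkl','rb')) for n in('scene','top')}
def ray(n,p):
    c=C[n];d=c['R'].T@np.array([(p[0]-c['cx'])/c['fx'],(p[1]-c['cy'])/c['fy'],1]);o=-c['R'].T@c['t'];return o,d/np.linalg.norm(d)
def atz(n,p,z):
    o,d=ray(n,p);return o+d*(z-o[2])/d[2]
def tri(pt,ps):
    A=0;b=0
    for n,p in(('top',pt),('scene',ps)):
        o,d=ray(n,p);M=np.eye(3)-np.outer(d,d);A=A+M;b=b+M@o
    return np.linalg.solve(A,b)
def px(n,X):
    c=C[n];q=c['R']@X+c['t'];return q[:2]/q[2]*c['fx']+[c['cx'],c['cy']]
cr=lambda u,v,x,y,s,u0=0,v0=0:((u-u0+.5)/s-.5+x,(v-v0+.5)/s-.5+y)
E
python3 - <<'E'
from h import *
np.set_printoptions(precision=1,suppress=True)
T=lambda u,v:cr(u,v,266,138,6);S=lambda u,v:cr(u,v,270,160,4)
TP=lambda u,v:cr(u,v,425,160,6,600);SP=lambda u,v:cr(u,v,230,325,4,560)
TS=lambda u,v:cr(u,v,193,160,6,600,300);SS=lambda u,v:cr(u,v,375,115,4,560,240)
def both(n,a,b,z):print(n,'tri',tri(a,b),'top@z',atz('top',a,z)[:2],'scene@z',atz('scene',b,z)[:2])
both('bk',T(95,99),S(485,127),55)
both('eye',T(81,449),S(239,49),25)
both('barend',T(521.5,512.5),S(29,293),25)
both('barA',T(124,455.5),S(222,76),25)
both('pintip',TP(739,62),SP(735,185),45)
both('pincol',TP(705,180),SP(651,95),45)
both('pinhead',TP(679,265),SP(595,38),45)
both('stand',TS(686,426),SS(638,268),53)
for c in((43,37),(563,55),(563,214),(37,203)):print('board',atz('top',T(*c),12))
for c in((441,112),(554,160),(370,502),(243,440)):print('boardS',atz('scene',S(*c),12))
for n,p in(('jar',(421,129)),('seal',(234,127)),('clay',(321,115))):print(n,atz('top',p,40))
E
```

```text
bk tri [628.3 128.9  52.2] top@z [627.9 128.8] scene@z [628.6 126.7]
eye tri [462.4 131.9  21.2] top@z [461.7 131.3] scene@z [464.3 129.6]
barend tri [438.6 -82.6  19.6] top@z [437.3 -83. ] scene@z [441.7 -84.4]
barA tri [460.7 111.6  15.5] top@z [459.1 110.4] scene@z [464.9 105.9]
pintip tri [ 600.1 -356.    42. ] top@z [ 599.2 -355.6] scene@z [ 601.1 -356.3]
pincol tri [ 541.8 -339.3   43. ] top@z [ 540.9 -339.3] scene@z [ 543.  -339.2]
pinhead tri [ 500.7 -327.8   38.9] top@z [ 499.3 -327. ] scene@z [ 503.4 -328.6]
stand tri [544.6 338.4  53.4] top@z [544.5 338.4] scene@z [544.6 338.9]
board [666.4 158.8  12. ]
board [666.  -99.2  12. ]
board [ 586.2 -101.    12. ]
board [583.3 158.5  12. ]
boardS [592.3 155.2  12. ]
boardS [667.6 155.3  12. ]
boardS [ 667.5 -102.3   12. ]
boardS [ 589.7 -102.3   12. ]
jar [ 719.2 -277.2   40. ]
seal [706.3 271.   40. ]
clay [751.   18.2  40. ]
```

The crops confirm both parts. The short bar has its eye at about (462.5,131) and its end at (439,-83), a length of 215 mm. The rack pin measures about 105 mm. The board's long axis lies along world y, with its knuckle at (628,128). I'm moving above the bar now.

```bash
python3 -m creep '[[[13.37,22.3,-4,0,0,14.13],[13.37,22.3,-4,0,0,14.13],[13.37,22.3,-4,0,0,14.13],[13.37,22.3,-4,0,0,14.13],[13.37,22.3,-4,0,0,14.13],[13.37,22.3,-4,0,0,14.13],[13.37,22.3,-4,0,0,14.13],[13.37,22.3,-4,0,0,14.13],[13.37,22.3,-4,0,0,14.13],[13.37,22.3,-4,0,0,14.13],[13.37,22.3,-4,0,0,14.13],[13.37,22.3,-4,0,0,14.13],[13.37,22.3,-4,0,0,14.13],[13.37,22.3,-4,0,0,14.13],[13.37,22.3,-4,0,0,14.13],[13.37,22.3,-4,0,0,14.13],[13.37,22.3,-4,0,0,14.13],[13.37,22.3,-4,0,0,14.13],[13.37,22.3,-4,0,0,14.13],[13.37,22.3,-4,0,0,14.13]]]' 85 40
```

```text
time_s: 1.77
eef_pos: [453.0, 45.3, 204.0]
ee_rot: [0.0, 0.745, 0.667, -0.0]
force: [-0.2, -0.1, 0.2]
grip_width: 0.997
grip_force: 0.0
```

```bash
python3 -m creep '[[[0,0,-1.5,0,0,0],[0,0.04,-3,0,0,0],[0,0.04,-4,0,0,0],[0,0.04,-4.5,0,0,0],[0,0.04,-5,0,0,0],[0,0.04,-5,0,0,0],[0,0.04,-5,0,0,0]]]' 85 40
python3 -m creep '[[[0,0,0,0,0,0],[0,0,0,0,0,0],[0,0,0,0,0,0],[0,0,0,0,0,0],[0,0,0,0,0,0],[0,0,0,0,0,0],[0,0,0,0,0,0],[0,0,0,0,0,0],[0,0,0,0,0,0],[0,0,0,0,0,0]]]' 15 60
python3 -c "
from rig import ctrl
import cv2
for n in('top','scene'):
    c=ctrl.capture(n);i=c['image'][:,:,::-1];cv2.imwrite(f'pics/{n}1.png',i)
"
```

```text
time_s: 2.35
eef_pos: [453.2, 46.4, 79.1]
ee_rot: [-0.0, 0.745, 0.667, -0.0]
force: [0.0, -0.1, 0.8]
grip_width: 0.993
grip_force: 0.0
time_s: 3.18
eef_pos: [453.7, 47.2, 79.4]
ee_rot: [0.0, 0.745, 0.668, 0.0]
force: [-0.7, -0.2, 5.4]
grip_width: 0.265
grip_force: 59.9
```

```bash
python3 -m creep '[[[0,0,1,0,0,0],[0,0,2,0,0,0],[0,0,3,0,0,0.3],[1,0,3.2,0,0,0.6],[2.5,0,3.2,0,0,0.9],[4,-0.1,3.2,0,0,1.2],[5.5,-0.14,3.2,0,0,1.25],[6.5,-0.14,3.2,0,0,1.25],[7,-0.14,3.2,0,0,1.25],[7,-0.14,3.2,0,0,1.25],[7,-0.14,3.2,0,0,1.25],[7,-0.14,3.2,0,0,1.25]]]'
python3 - <<'E'
from rig import ctrl
import cv2,numpy as np
r=lambda im,x,y,w,h,s:cv2.resize(im[y:y+h,x:x+w],None,fx=s,fy=s,interpolation=cv2.INTER_CUBIC)
a=ctrl.capture('top')['image'][:,:,::-1];b=ctrl.capture('scene')['image'][:,:,::-1]
cv2.imwrite('pics/top2.png',a);cv2.imwrite('pics/scene2.png',b)
o=np.zeros((600,800,3),np.uint8)
o[:300,:600]=r(a,260,130,120,60,5)
o[300:600,:300]=r(b,365,170,50,50,6)
o[300:600,300:660]=r(b,325,225,60,50,6)
cv2.imwrite('pics/c3.png',o)
E
```

```text
time_s: 4.28
eef_pos: [627.3, 43.8, 158.5]
ee_rot: [-0.001, 0.707, 0.707, -0.0]
force: [0.1, -0.5, -1.5]
grip_width: 0.267
grip_force: 59.6
```

View pics/c3.png

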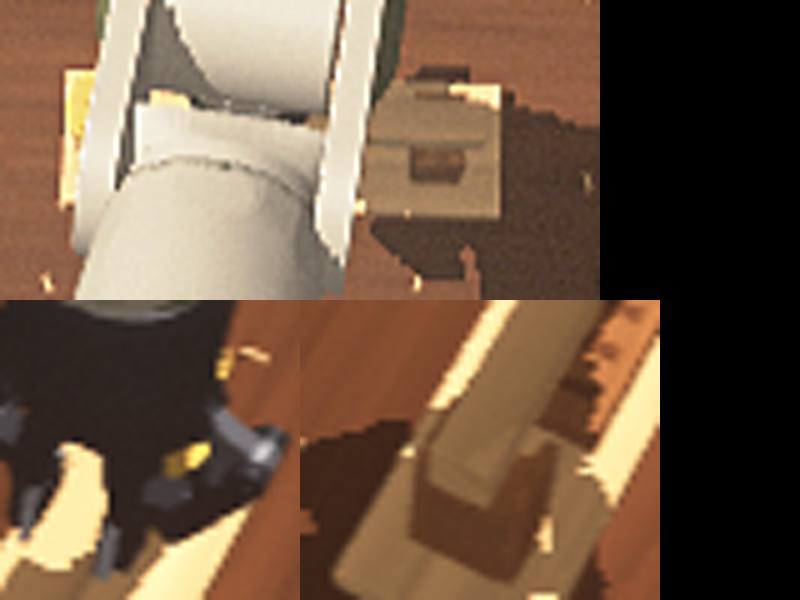

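The scene crop shows the bar's free end just above the keeper fork and centred over it, at crop (470,470). The arm hides both knuckles. I'll lower the bar, release it and check.

```bash
python3 -m creep '[[[0.02,0,-0.4,0,0,0],[0.02,0,-0.7,0,0,0],[0.02,0,-0.85,0,0,0],[0.02,0,-0.95,0,0,0],[0.02,0,-1,0,0,0],[0.02,0,-1,0,0,0]]]'
```

```text
time_s: 4.88
eef_pos: [628.5, 43.8, 134.5]
ee_rot: [-0.0, 0.707, 0.707, -0.0]
force: [-4.4, 0.2, 5.2]
grip_width: 0.264
grip_force: 60.4
```

```bash
python3 -m creep '[[[0,0,0,0,0,0],[0,0,0,0,0,0],[0,0,0,0,0,0],[0,0,0,0,0,0],[0,0,0,0,0,0],[0,0,0.5,0,0,0],[0,0,1.5,0,0,0],[0,0,3,0,0,0],[-2,-1,4,0,0,0],[-4,-2,4,0,0,0],[-6,-3,4,0,0,0],[-6,-4.5,4,0,0,0],[-6,-6,4,0,0,0],[-6,-6,4,0,0,0]]]' 60
python3 - <<'E'
from rig import ctrl
import cv2,numpy as np
r=lambda im,x,y,w,h,s:cv2.resize(im[y:y+h,x:x+w],None,fx=s,fy=s,interpolation=cv2.INTER_CUBIC)
a=ctrl.capture('top')['image'][:,:,::-1];b=ctrl.capture('scene')['image'][:,:,::-1]
cv2.imwrite('pics/top3.png',a);cv2.imwrite('pics/scene3.png',b)
o=np.zeros((600,800,3),np.uint8)
o[:250,:600]=r(a,262,138,120,50,5)
o[250:600,:250]=r(b,365,170,50,70,5)
o[250:600,260:785]=r(b,315,205,105,70,5)
cv2.imwrite('pics/c4.png',o)
E
```

```text
time_s: 6.05
eef_pos: [477.4, -108.8, 235.4]
ee_rot: [0.001, 0.707, 0.707, 0.0]
force: [0.7, 0.1, -0.2]
grip_width: 0.704
grip_force: 0.0
```

View pics/c4.png

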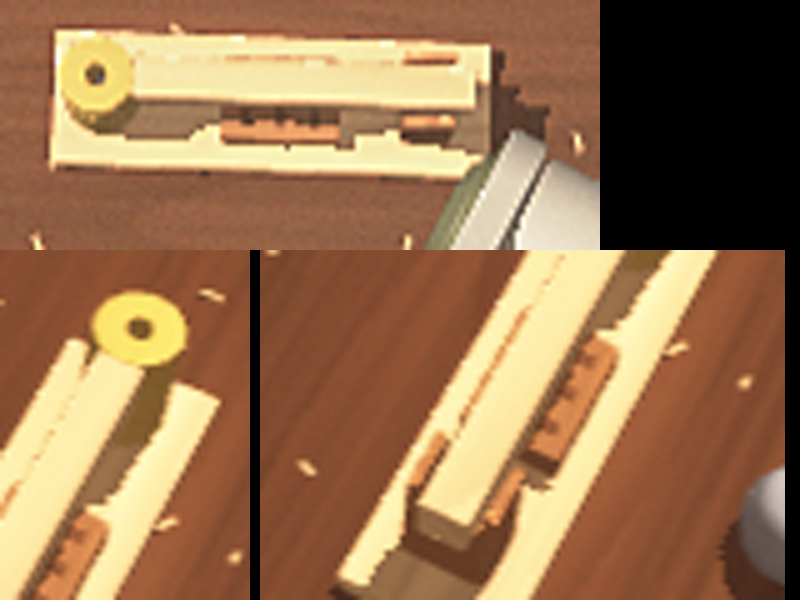

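```bash
python3 - <<'E'
from h import *
np.set_printoptions(precision=1,suppress=True)
a=cr(95.5,74.5,262,138,5);b=cr(140,328.5,365,170,5,0,250)
print(tri(a,b),atz('top',a,80),atz('scene',b,80),'bk',atz('top',cr(95,99,266,138,6),55),atz('scene',cr(485,127,270,160,4),55))
for u,v in((475,70),(475,107)):print(atz('top',cr(u,v,262,138,5),80))
# finer: fit yellow ring centroids
import cv2
for n,f0,f1,p0,p1 in(('top','top0','top3',(281,154),(281,152)),('scene','scene0','scene3',(391,191),(392,185))):
  for f,p,z in((f0,p0,55),(f1,p1,80)):
    im=cv2.imread(f'pics/{f}.png');x,y=p;w=im[y-4:y+6,x-4:x+6].astype(float).sum(2);w=np.clip(350-w,0,None)
    ys,xs=np.mgrid[y-4:y+6,x-4:x+6];q=(np.sum(xs*w)/w.sum(),np.sum(ys*w)/w.sum());print(f,q,atz(n,q,z))
E
```

```text
[628.7 129.5  75.7] [627.6 129.1  80. ] [629.7 126.5  80. ] bk [627.9 128.8  55. ] [628.6 126.7  55. ]
[637.4 -85.8  80. ]
[616.1 -86.3  80. ]
top0 (np.float64(280.95437262357416), np.float64(154.29657794676805)) [627.3 130.1  55. ]
top3 (np.float64(280.6307531380753), np.float64(152.52092050209205)) [627.6 129.3  80. ]
scene0 (np.float64(390.5808297567954), np.float64(191.37482117310444)) [628.  126.4  55. ]
scene3 (np.float64(392.48054145516073), np.float64(185.2969543147208)) [629.4 126.3  80. ]
```

The bar is seated in the fork. Its hole is within about 1 mm of the board knuckle's axis. Next I'll work out the pin grasp: come from behind the head with the tool about 25° below horizontal, so a 90° pitch turns the pin upright without using the stand.

```bash
cat >g.py <<'E'
from rig import ctrl
import numpy as np
from scipy.spatial.transform import Rotation as R
def rot(az,th,pitch): # tool holding the pin, pin pitched `pitch` deg below level, heading az; tool z is th further down
    a,t=np.radians(az),np.radians(th+pitch)
    h=np.array([np.cos(a),np.sin(a),0]);z=np.cos(t)*h-np.sin(t)*np.array([0,0,1.])
    y=np.array([-np.sin(a),np.cos(a),0]);return R.from_matrix(np.c_[np.cross(y,z),y,z])
def cur():
    s=ctrl.sense();q=s['ee_rot'];return s['eef_pos'],R.from_quat(np.r_[q[1:],q[0]]),s
def rows(p,r):
    P,Q,s=cur();v=(r*Q.inv()).as_rotvec();return np.round(np.r_[(p-P)/25,np.degrees(v)/5],2)
E
python3 - <<'E'
from g import *
th=25;r=rot(-16,th,0);z=r.as_matrix()[:,2];d=np.array([.961,-.276,0])
g=np.array([520.2,-333,45])-7*d
for back in(70,0):
  p=g-(54+back)*z;print(p,rows(p,r),rows(p,r*R.from_euler('z',180,degrees=True)))
print(cur()[2]['joints'])
E
```

```text
[ 405.44432891 -300.09127704   97.40466446] [ -2.91  -7.64  -5.51 -11.08  -8.3   13.12] [ -2.91  -7.64  -5.51   8.93 -11.86 -18.55]
[ 466.42825614 -317.57813677   67.82138613] [ -0.47  -8.34  -6.69 -11.08  -8.3   13.12] [ -0.47  -8.34  -6.69   8.93 -11.86 -18.55]
[-4.63680113e-01  3.04612065e-01  1.69901214e+00 -5.11287520e-04
  1.13607377e+00 -4.59500495e-01]
```

```bash
python3 -m creep '[[[-1,-1,-1,-1,-0.8,1.2],[-2,-2.5,-2,-2.2,-1.6,2.6],[-2.9,-4,-3,-3,-2.4,3.9],[-2.9,-5.5,-3,-4,-3,5.2],[-2.9,-7,-3,-5,-4,6.5],[-2.9,-7.64,-3,-6.5,-5,8],[-2.9,-7.64,-3,-8,-6,9.5],[-2.9,-7.64,-4,-9,-7,11],[-2.9,-7.64,-5,-11.08,-8.3,13.12],[-2.9,-7.64,-5.5,-11.08,-8.3,13.12],[-2.9,-7.64,-5.5,-11.08,-8.3,13.12],[-2.9,-7.64,-5.5,-11.08,-8.3,13.12],[-2.9,-7.64,-5.5,-11.08,-8.3,13.12],[-2.9,-7.64,-5.5,-11.08,-8.3,13.12],[-2.9,-7.64,-5.5,-11.08,-8.3,13.12],[-2.9,-7.64,-5.5,-11.08,-8.3,13.12],[-2.9,-7.64,-5.5,-11.08,-8.3,13.12],[-2.9,-7.64,-5.5,-11.08,-8.3,13.12]]]' 50 60
python3 - <<'E'
from g import *
r=rot(-16,25,0);z=r.as_matrix()[:,2];d=np.array([.961,-.276,0])
g=np.array([520.2,-333,45])-7*d
print(rows(g-54*z,r),cur()[2]['joints'])
E
```

```text
time_s: 7.65
eef_pos: [458.3, -300.5, 185.3]
ee_rot: [0.354, 0.256, 0.898, -0.044]
force: [0.3, 0.4, 0.6]
grip_width: 0.586
grip_force: 0.0
[ 0.33 -0.68 -4.7  -2.89 -3.89  2.43] [-0.90592141  0.33201141  1.97100721  1.10032712  0.37048443 -2.87911107]
```

Joint 6 hit its limit: the wrist passes near its singularity here, with j5 at 0.37 and j4 flipping. A half turn about the tool axis gives the same grasp and puts j6 back in range.

```bash
python3 - <<'E'
from g import *
P,Q,s=cur()
for a in(45,90): print(np.round((Q*R.from_euler('z',a,degrees=True)*Q.inv()).as_rotvec(degrees=True)/5,2))
E
```

```text
[ 5.53 -2.34 -6.71]
[ 11.05  -4.68 -13.41]
```

```bash
python3 -m creep '[[[-1,0,0,2,-0.9,-2.4],[-2,0,0,4,-1.7,-4.9],[-2,0,0,6,-2.5,-7.3],[-2,0,0,8,-3.4,-9.7],[-2,0,0,10,-4.2,-12.1],[-2,0,0,11.05,-4.68,-13.41],[-2,0,0,11.05,-4.68,-13.41],[-2,0,0,11.05,-4.68,-13.41],[-2,0,0,11.05,-4.68,-13.41],[-2,0,0,11.05,-4.68,-13.41],[-2,0,0,11.05,-4.68,-13.41],[-2,0,0,11.05,-4.68,-13.41],[-2,0,0,11.05,-4.68,-13.41],[-2,0,0,11.05,-4.68,-13.41]]]'
python3 - <<'E'
from g import *
r=rot(-16,25,0)*R.from_euler('z',180,degrees=True);z=r.as_matrix()[:,2];d=np.array([.961,-.276,0])
g=np.array([520.2,-333,45])-7*d
print(rows(g-(54+70)*z,r),cur()[2]['joints'])
E
```

```text
time_s: 8.82
eef_pos: [407.9, -300.5, 184.6]
ee_rot: [0.28, 0.817, 0.453, 0.221]
force: [-0.7, -0.1, -0.1]
grip_width: 0.587
grip_force: 0.0
[-0.1   0.02 -3.49 10.94 -7.87 -8.5 ] [-1.01271536  0.26083135  2.07946109  1.18506992  0.4296802  -1.47484355]
```

```bash
python3 -m creep '[[[0,0,-0.5,1.5,-1,-1.1],[0,0,-1,2.5,-1.9,-2],[0,0,-1,4,-2.9,-3.1],[0,0,-1,5.5,-3.9,-4.2],[0,0,-1.5,7,-5,-5.4],[0,0,-1.5,8.5,-6.1,-6.6],[0,0,-2,10,-7.2,-7.8],[0,0,-2,10.94,-7.87,-8.5],[0,0,-2,10.94,-7.87,-8.5],[0,0,-2,10.94,-7.87,-8.5],[0,0,-2,10.94,-7.87,-8.5],[0,0,-2,10.94,-7.87,-8.5],[0,0,-2,10.94,-7.87,-8.5],[0,0,-2,10.94,-7.87,-8.5],[0,0,-2,10.94,-7.87,-8.5],[0,0,-2,10.94,-7.87,-8.5]]]'
python3 - <<'E'
from g import *
r=rot(-16,25,0)*R.from_euler('z',180,degrees=True);z=r.as_matrix()[:,2];d=np.array([.961,-.276,0])
g=np.array([520.2,-333,45])-7*d
print(rows(g-(54+70)*z,r),rows(g-54*z,r),cur()[2]['joints'])
E
```

```text
time_s: 10.15
eef_pos: [407.3, -301.0, 134.2]
ee_rot: [0.075, 0.836, -0.115, 0.531]
force: [-0.2, -0.5, 0.7]
grip_width: 0.581
grip_force: 0.0
[-0.08  0.04 -1.47  0.03 -0.02 -0.04] [ 2.36 -0.66 -2.66  0.03 -0.02 -0.04] [-1.13277564  0.48807203  2.22159201  2.05794557  0.88470316 -1.1539182 ]
```

```bash
python3 -m creep '[[[-0.08,0.04,-0.8,0,0,0],[-0.08,0.04,-1.47,0,0,0],[-0.08,0.04,-1.47,0,0,0],[0.7,-0.2,-1.85,0,0,0],[1.5,-0.42,-2.24,0,0,0],[2.1,-0.58,-2.53,0,0,0],[2.36,-0.66,-2.66,0,0,0],[2.36,-0.66,-2.66,0,0,0],[2.36,-0.66,-2.66,0,0,0]]]'
python3 - <<'E'
from g import *
from rig import ctrl
import cv2,numpy as np
P,Q,s=cur();print(s['joints'],'grasp pt',P+54*Q.as_matrix()[:,2])
r=lambda im,x,y,w,h,s:cv2.resize(im[y:y+h,x:x+w],None,fx=s,fy=s,interpolation=cv2.INTER_CUBIC)
a=ctrl.capture('top')['image'][:,:,::-1];b=ctrl.capture('scene')['image'][:,:,::-1]
o=np.zeros((400,800,3),np.uint8)
o[:400,:400]=r(a,400,155,80,80,5)
o[:400,400:800]=r(b,210,310,80,80,5)
cv2.imwrite('pics/c5.png',o)
E
```

```text
time_s: 10.9
eef_pos: [465.9, -317.1, 67.8]
ee_rot: [0.074, 0.836, -0.116, 0.532]
force: [-0.4, 0.0, -0.2]
grip_width: 0.582
grip_force: 0.0
[-1.01278569  0.72065923  2.061204    2.23827699  0.88524649 -1.26215645] grasp pt [ 512.99028137 -330.45312546   44.9533894 ]
```

View pics/c5.png

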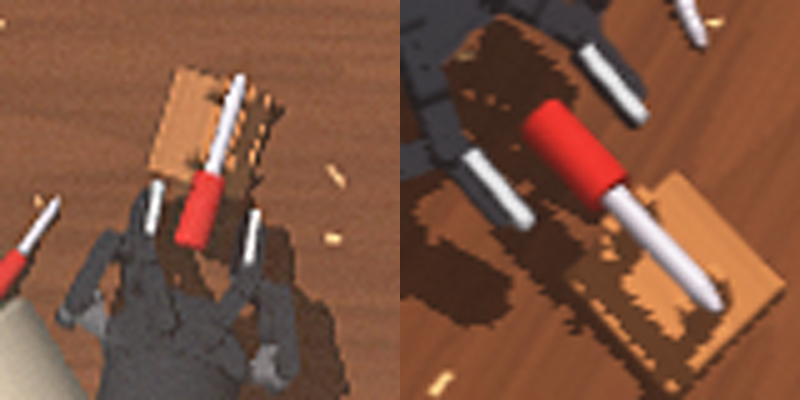

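The open fingers straddle the red head, which lies centred between the pads in both views: the pads are at x≈153 and 252 and the head at ≈203 in the top crop. I'll close and lift.

```bash
python3 -m creep '[[[0,0,0,0,0,0],[0,0,0,0,0,0],[0,0,0,0,0,0],[0,0,0,0,0,0],[0,0,0,0,0,0],[0,0,0,0,0,0],[0,0,0,0,0,0]]]' 8 60
python3 -m creep '[[[0,0,0.5,0,0,0],[0,0,1.5,0,0,0],[0,0,3,0,0,0],[0,0,4.5,0,0,0],[0,0,6,0,0,0],[0,0,6,0,0,0]]]'
python3 - <<'E'
from g import *
d0=rot(11.5,25,90)*R.from_euler('z',180,degrees=True)
d1=rot(-16,25,45)*R.from_euler('z',180,degrees=True)
P,Q,s=cur();print(s['joints']);M=d0.as_matrix();print(M)
# pin head pos: grasp at g, target pin head centre over knuckle, tip z 80+25
tipz=110;hc=np.array([628.5,128,tipz+84])
# pin axis in final = -z; grasp point is 7mm behind (above) head centre
p=hc+np.array([0,0,7])-54*M[:,2];print(p,rows(p,d0),rows(P,d1),rows(P,d0))
E
```

```text
time_s: 11.58
eef_pos: [466.2, -317.5, 67.5]
ee_rot: [0.075, 0.836, -0.116, 0.532]
force: [-2.4, -0.8, 2.5]
grip_width: 0.212
grip_force: 58.4
time_s: 12.08
eef_pos: [467.1, -318.3, 224.3]
ee_rot: [0.078, 0.834, -0.114, 0.535]
force: [0.2, -0.1, 1.2]
grip_width: 0.222
grip_force: 58.5
[-1.01200119  0.34274237  2.03624942  1.89159001  0.69480231 -0.77408525]
[[ 8.88113391e-01  1.99367934e-01 -4.14134075e-01]
 [ 1.80688711e-01 -9.79924705e-01 -8.42565299e-02]
 [-4.22618262e-01 -4.85722573e-17 -9.06307787e-01]]
[650.86324007 132.54985261 249.9406205 ] [ 7.35 18.03  1.02  0.76 18.2   4.21] [ 0.    0.    0.    2.57  8.71 -0.06] [ 0.    0.    0.    0.76 18.2   4.21]
```

```bash
python3 -m creep '[[[0,1,1,0.04,1,0.2],[0.5,2,2,0.08,2,0.5],[1,3.5,2,0.15,3.4,0.8],[1.5,5,2,0.2,4.8,1.1],[2,6.5,2,0.26,6.2,1.4],[2.5,8,2,0.32,7.6,1.75],[3.1,9.5,2,0.38,9,2.1],[3.7,11,2,0.44,10.4,2.4],[4.3,12.5,2,0.5,11.8,2.7],[5,14,2,0.55,13.2,3],[5.7,15.5,2,0.6,14.6,3.4],[6.5,16.5,2,0.67,16,3.7],[7.35,18.03,2,0.76,18.2,4.21],[7.35,18.03,2,0.76,18.2,4.21],[7.35,18.03,2,0.76,18.2,4.21],[7.35,18.03,2,0.76,18.2,4.21],[7.35,18.03,2,0.76,18.2,4.21],[7.35,18.03,2,0.76,18.2,4.21],[7.35,18.03,2,0.76,18.2,4.21],[7.35,18.03,2,0.76,18.2,4.21]]]'
cat > look.py <<'E'
from g import *
import sys
d0=rot(11.5,25,90)*R.from_euler('z',180,degrees=True);M=d0.as_matrix()
p=np.array([628.5,128,110+84+7])-54*M[:,2]
P,Q,s=cur();print(s['joints'],rows(p,d0),P)
E
python3 look.py
```

```text
time_s: 13.75
eef_pos: [650.1, 133.3, 265.8]
ee_rot: [0.021, 0.971, 0.095, -0.219]
force: [-0.9, -0.1, -0.5]
grip_width: 0.217
grip_force: 58.7
[ 0.04407842  0.87554805  0.72740366 -0.07033711  1.97806178  1.40729221] [ 0.03 -0.03 -0.63  0.02 -0.09  0.07] [650.11789003 133.28656816 265.76086996]
```

```bash
python3 -m creep '[[[0,0,0,0,0,0],[0,0,0,0,0,0]]]'; python3 look.py; python3 - <<'E'
from rig import ctrl
import cv2,numpy as np
r=lambda im,x,y,w,h,s:cv2.resize(im[y:y+h,x:x+w],None,fx=s,fy=s,interpolation=cv2.INTER_CUBIC)
a=ctrl.capture('top')['image'][:,:,::-1];b=ctrl.capture('scene')['image'][:,:,::-1]
o=np.zeros((480,800,3),np.uint8)
o[:420,:300]=r(a,255,110,50,70,6)
o[:480,310:790]=r(b,360,130,80,80,6)
cv2.imwrite('pics/c6.png',o)
E
```

```text
time_s: 13.92
eef_pos: [649.6, 132.7, 268.4]
ee_rot: [0.021, 0.971, 0.094, -0.218]
force: [1.2, -0.4, -0.2]
grip_width: 0.215
grip_force: 58.7
[ 0.0432606   0.87132956  0.7281838  -0.07035456  1.97903152  1.40736417] [ 0.05 -0.01 -0.74  0.02 -0.07  0.09] [649.62074374 132.73064019 268.35085398]
```

View pics/c6.png

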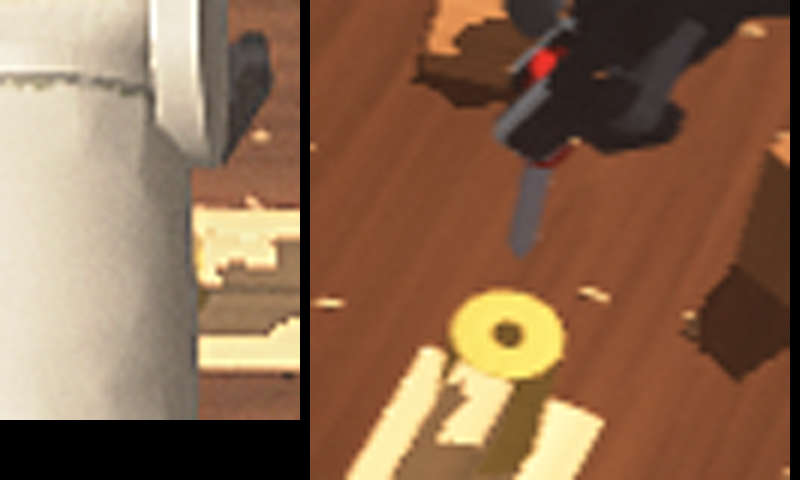

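```bash
python3 - <<'E'
from g import *;from h import px,cr,atz
np.set_printoptions(precision=1,suppress=True)
P,Q,s=cur();M=Q.as_matrix();z=M[:,2];x=M[:,0]
d=(rot(11.5,25,90)*R.from_euler('z',180,degrees=True)).inv().apply([0,0,-1.]);d=Q.apply(d)
g=P+54*z;tip=g+91*d;col=g+29*d;print('dir',d,'tip',tip)
f=lambda q:((q[0]-360+.5)*6-.5+310,(q[1]-130+.5)*6-.5)
for n,X in(('tip',tip),('col',col),('tip+x5',tip+[5,0,0]),('tip+y5',tip+[0,5,0]),('tip+z5',tip+[0,0,5])):print(n,np.array(f(px('scene',X))))
h=atz('scene',cr(508,333,360,130,6,310),80);print(h)
for zz in(80,100,125,150,190):print(zz,np.array(f(px('scene',[h[0],h[1],zz]))))
E
```

```text
dir [-0. -0. -1.] tip [626.4 128.2 128.7]
tip [518.6 249.6]
col [542.5 141.5]
tip+x5 [531.  254.7]
tip+y5 [524.  240.3]
tip+z5 [520.4 241.2]
[629.4 127.   80. ]
80 [508. 333.]
100 [514.7 301.6]
125 [523.4 261. ]
150 [532.4 218.8]
190 [547.6 147.9]
```

The shank is upright, with its tip at crop (521,256). The hole at (508,333) puts its vertical line at about (524,256), so the tip is off by about 1 mm. I'll correct by (+1.2,+0.5) mm and go down by feel.

```bash
python3 -m creep '[[[0.05,0.02,-0.5,0,0,0],[0.05,0.02,-1,0,0,0],[0.05,0.02,-1.4,0,0,0],[0.05,0.02,-1.7,0,0,0],[0.05,0.02,-2,0,0,0],[0.05,0.02,-2.2,0,0,0],[0.05,0.02,-2.2,0,0,0]]]' 8 40; python3 look.py
```

```text
time_s: 14.6
eef_pos: [651.0, 133.8, 211.2]
ee_rot: [0.022, 0.971, 0.095, -0.22]
force: [0.5, 0.5, -0.3]
grip_width: 0.214
grip_force: 58.9
[ 0.04476022  0.90921774  0.80360923 -0.06759625  1.86968175  1.41601433] [-0.01 -0.05  1.55  0.03 -0.11  0.07] [651.03152142 133.77124145 211.23709669]
```

```bash
python3 -m creep '[[[0,0,-0.2,0,-0.05,0],[0,0,-0.4,0,-0.1,0],[0,0,-0.6,0,-0.1,0],[0,0,-0.7,0,-0.1,0],[0,0,-0.7,0,-0.1,0]]]'; python3 look.py
```

```text
time_s: 15.02
eef_pos: [651.0, 133.9, 194.1]
ee_rot: [0.022, 0.972, 0.095, -0.216]
force: [0.0, -0.1, -0.1]
grip_width: 0.218
grip_force: 58.9
[ 0.04501492  0.9171564   0.83110116 -0.06683055  1.82548911  1.41921929] [-0.   -0.05  2.23  0.02 -0.01  0.07] [650.98741385 133.92264794 194.11255813]
```

```bash
python3 -m creep '[[[0,0,-0.15,0,0,0],[0,0,-0.3,0,0,0],[0,0,-0.45,0,0,0],[0,0,-0.55,0,0,0],[0,0,-0.55,0,0,0]]]'; python3 -m creep '[[[0,0,-0.15,0,0,0],[0,0,-0.25,0,0,0],[0,0,-0.35,0,0,0],[0,0,-0.4,0,0,0],[0,0,-0.4,0,0,0]]]'
```

```text
time_s: 15.43
eef_pos: [650.9, 133.9, 180.3]
ee_rot: [0.022, 0.972, 0.095, -0.216]
force: [-1.0, 0.6, 0.1]
grip_width: 0.218
grip_force: 58.9
time_s: 15.85
eef_pos: [650.9, 133.9, 170.5]
ee_rot: [0.022, 0.972, 0.095, -0.216]
force: [-3.7, -0.9, -2.1]
grip_width: 0.219
grip_force: 58.9
```

```bash
python3 -m creep '[[[0,0,-0.1,0,0,0],[0,0,-0.2,0,0,0],[0,0,-0.3,0,0,0],[0,0,-0.35,0,0,0],[0,0,-0.35,0,0,0]]]'; python3 -m creep '[[[0,0,-0.05,0,0,0],[0,0,-0.1,0,0,0],[0,0,-0.15,0,0,0],[0,0,-0.2,0,0,0],[0,0,-0.2,0,0,0]]]'
```

```text
time_s: 16.27
eef_pos: [650.9, 133.9, 161.4]
ee_rot: [0.022, 0.972, 0.095, -0.216]
force: [-4.6, 0.1, -3.5]
grip_width: 0.217
grip_force: 58.6
time_s: 16.68
eef_pos: [651.2, 133.9, 159.0]
ee_rot: [0.022, 0.972, 0.094, -0.215]
force: [-7.0, 0.2, 9.9]
grip_width: 0.22
grip_force: 59.8
```

```bash
python3 -m creep '[[[0,0,-0.05,0,0,0],[0,0,-0.1,0,0,0],[0,0,-0.1,0,0,0]]]'; python3 -m creep '[[[0,0,0,0,0,0],[0,0,0,0,0,0],[0,0,0,0,0,0],[0,0,0,0,0,0],[0,0,0,0,0,0],[0.23,0.05,0.5,0,0,0],[0.46,0.1,1,0,0,0],[0.7,0.15,1.5,0,0,0],[1.2,0.25,2.5,0,0,0],[1.6,0.35,3.5,0,0,0],[1,0,5,0,0,0],[0,-1.5,6,0,0,0],[-2,-3,6,0,0,0],[-4,-5,6,0,0,0],[-5,-7,6,0,0,0],[-6,-8,6,0,0,0],[-6,-8,6,0,0,0],[-6,-8,6,0,0,0]]]' 45
python3 - <<'E'
from rig import ctrl
import cv2,numpy as np
r=lambda im,x,y,w,h,s:cv2.resize(im[y:y+h,x:x+w],None,fx=s,fy=s,interpolation=cv2.INTER_CUBIC)
a=ctrl.capture('top')['image'][:,:,::-1];b=ctrl.capture('scene')['image'][:,:,::-1]
o=np.zeros((600,800,3),np.uint8)
o[:250,:600]=r(a,262,138,120,50,5)
o[250:600,:350]=r(b,355,150,70,70,5)
o[250:600,360:800]=r(b,315,205,88,70,5)
cv2.imwrite('pics/c7.png',o)
E
```

```text
time_s: 16.93
eef_pos: [651.2, 133.9, 158.9]
ee_rot: [0.022, 0.972, 0.094, -0.215]
force: [-10.4, 0.4, 22.5]
grip_width: 0.213
grip_force: 60.9
time_s: 18.43
eef_pos: [499.0, -68.3, 305.2]
ee_rot: [0.022, 0.972, 0.094, -0.215]
force: [1.3, 0.1, 0.2]
grip_width: 0.528
grip_force: 0.0
```

View pics/c7.png

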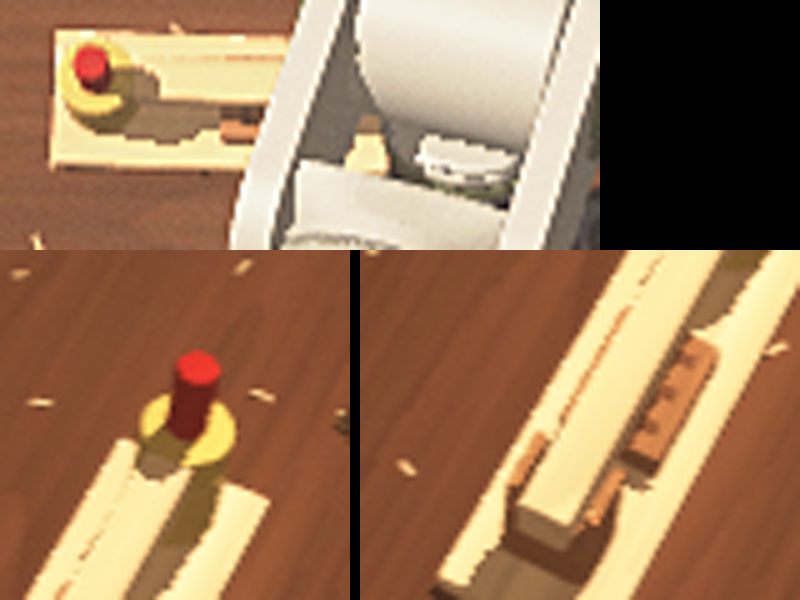

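The head sits down on the brass with no steel showing, and its top is at scene crop (198,368). The free end is still in the fork. I'll check the head height numerically, then hand in.

```bash
python3 - <<'E'
from h import *
f=lambda q:((q[0]-355+.5)*5-.5,(q[1]-150+.5)*5-.5+250)
for z in(80,120,124,128):print(z,np.round(f(px('scene',np.array([629.4,127,z]))),1))
from rig import ctrl
print(ctrl.sense()['time_s'],ctrl.finish_job())
E
```

```text
80 [189.9 427.4]
120 [201.3 374.3]
124 [202.4 368.8]
128 [203.6 363.3]
the job is handed in; nothing more can be done
18.5333 None
```

The hand rest is fitted and handed in at 18.5 s: the bar is flat on the board with its free end in the keeper fork, and the pin head is home on the bar (top at about 124 mm, as expected). No verdict came back from the hand-in, and I didn't re-check the ink jar, seal block or clay in the camera images afterwards.

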